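# Free and pop open the push-to-open counter cabinet

## Task

On the shop counter a low tin stands in front of the small cabinet's push-to-open door. Without lifting it, push the tin along the counter until the door could swing wide open without touching it; then press the door in at its catch, so that the catch lets go, and back away so that the spring leaves the door standing ajar. Leave the jar on the cabinet, the bottle and the payment stand where they are.

Things in the scene. Friction and masses are not known exactly. Their poses are not given: they have to be found in the camera images.
- cabinet: light wooden cabinet, fixed to the counter: 150 deep (x) x 180 broad (y) x 120 high mm. Origin: centre of its underside. Its own -x axis points out of the door side. The door stands 8 mm in front of the carcass; the door's outer face lies 98 mm from the origin towards -x.
- hinge (a point): point on the vertical hinge line of the door, at the cabinet's top height (120 mm above the counter): 83 mm towards -x and 80 mm towards -y of the cabinet's origin. Axes as the cabinet's. The door reaches from here 160 mm towards the cabinet's +y.
- door (a joint): angle of the grey door (160 wide, 114 high, 15 mm thick, no handle), rad: 0 latched shut, growing as the free edge swings out to the cabinet's -x side (limit 1.6). Pressed in it goes negative, to a stop at -0.05. Once the catch has let go, a spring swings the door out as the finger backs off, to rest at about 0.4; the catch does not hold again after that.
- catch_spot (a point): middle of the thin 24 mm steel disc on the door's outer face, the place to press: 95 mm above the counter, 135 mm from the hinge line, 25 mm from the free edge. Moves with the door; its x axis points into the cabinet. The catch lets go when this spot is pressed in 4 to 5 mm, which takes about 5 N; it meets a stop at 6.5 mm, harmless.
- tin_center (a point): centre of the loose white tin with a mauve lid and band: upright cylinder, 100 mm diameter, 75 mm high, about 0.4 kg. Clear of the door's swing when, seen from above, its centre is over 210 mm from the hinge line (160 mm door + 50 mm tin radius), or over 145 mm from the cabinet's origin towards the cabinet's -y.
- tin: the same tin; origin at the centre of its underside, z axis up
- jar: brown glass jar, 48 mm diameter, 70 mm high, standing loose on the cabinet's top towards its back; origin at the centre of its underside. To be left alone.
- bottle: clear squat bottle with a neck, 60 mm diameter, 118 mm high, loose on the counter; origin at the centre of its underside. To be left alone.
- stand: white payment stand with a small blue panel: foot 60 x 80 mm, 110 mm high, loose on the counter; origin at the centre of its underside. To be left alone.
Not all that is in view belongs to the job. Leave any green or red look-alike of the tin alone.

How it is judged:
By the outcome, as a careful person would: the job done as asked, in the order asked, and still so for the second after the job is handed in, with the robot touching nothing.
It also fails if it takes over 51 s, if anything falls off the work surface, if the arm or the gripper's body presses on something with over 40 N, if the wrist force passes 120 N, or if a joint passes its speed limit or range.

## Robot

A 6-joint arm with a two-finger parallel gripper is mounted at the origin on the work surface. World frame = base frame: x ahead of the robot, y to its left, z up, the work surface at z = 0. Lengths are in m, angles in rad, forces in N, time in s.
With the tool pointing down it reaches from about 0.375 to 0.825 m from the base axis. Payload 5.5 kg.
Tool frame: the origin (TCP) lies at the very end of the fingers, on their centre line; the grasp point (between the pads) lies 19 mm behind it (robot.grip_point_offset is the distance from the TCP to the grasp point, in m); z points along the fingers, y is the line along which they close (so a half turn about z gives the same grasp; the last joint's range is limited). The gripper opens to 85 mm and grips with 20 to 120 N. Pads are 22 mm wide; open, the fingers measure 114 mm over their backs; the gripper's body (76 mm by 85 mm) begins 54 mm behind the grasp point. The pads swing forward as they close: fully open they stand 13 mm farther back than shut.
Start: joints at [-1.126, 0.314, -0.047, 1.21, 0, 1.571], TCP at [0.258, -0.542, 0.231] pointing down, gripper open.
Joint ranges: [-2.67, 2.67], [-0.69, 1.73], [-1.03, 1.25], [-2.08, 2.16], [-1.42, 1.45], [-3.14, 3.14]. Speed limits (rad/s): [2.39, 2.39, 3.01, 3.14, 3.14, 3.14].

## Interface

Orientations are given as a unit quaternion [w, x, y, z].
In Python, from bench import robot gives the robot as it stands.
- The arm moves only by the tool move_arm, never from a script. Its argument "moves" is one flat list of numbers, 4 for each row, row after row: the shift along the tool's x, y, z in mm, then the turn about the tool's z in degrees. A call has 1 to 8 rows; each row is the pose to reach, as a shift and turn from the pose commanded when the call began, along the tool's axes at that moment; what a row does not reach only later rows make up. A row lasts 1/10 s, in which the tool goes at most 50 mm and 8.59 degrees, less where a joint would pass 70% of its speed; a pose out of reach is approached as far as the arm can. A call with a gripper value outside its range is refused whole. "hand" is the closure, from -1 (fully open) to 1 (shut), set as the call begins (left out, the last holds). The fingers move at their own pace and stop on an object; "newtons" is the grip in N (left out, the last holds). Time passes only in rows, so rows that repeat a pose let the fingers close. It gives the time, the measured TCP pose, the force, the opening and the grip force at its end, in the units of the state.
- robot.observe(): the state, without advancing time (a new reading comes with each control period).
- robot.grab_frame(name): name is "scene" or "top" or "wrist"; returns a dict with "pixels" (400x640x3 uint8, red, green, blue), "fx", "fy", "cx", "cy" (pixels), "rvec" (rotation vector, rad) and "tvec" (3), from world to camera coordinates, as OpenCV has them. Camera axes: x right, y down, z forward; pixel columns grow to the right and rows downward; lengths in m; the calibration is good to about 2 mm. A picture is of the moment at which its call begins. There is no depth.
- robot.job_done(): hands the job in; it is judged then, once.
The state is a dict: "clock": time; "qpos": joint angles; "qvel": joint speeds; "effort": joint torques, N m; "ee_pos": TCP position; "tcp_rot": TCP orientation; "force": force on the tool from outside, world axes, zero at the start; "torque": the same for the moment, N m; "finger_gap": finger opening in m; "gripper_force": force on a finger pad.
Only numpy, scipy, OpenCV 4.12 (cv2) and the standard library are available. Lean on these libraries where they do the work, as an engineer would, in place of code of your own. Each camera call takes 0.05 s, during which the arm holds its last target. There are 200 camera calls.

## Working session

There is one attempt and no reset: what is moved stays moved. The work goes in short steps, Python scripts to look and compute and a tool call to move; the robot and the scene stay as the last step left them, time stands still between calls to the robot, and variables do not carry over. Pictures are saved under pics/ and viewed, at most 10 in all, crops included, and the job is handed in when it is done.

Besides the shell and the picture viewer there is one more tool, called as name(argument=value, ...) on one line, values as JSON. move_arm: Moves the arm, as the interface text tells. Its arguments: {"type":"object","properties":{"moves":{"type":"array"},"hand":{"type":"number"},"newtons":{"type":"number"}},"required":["moves"]}

```bash
mkdir -p pics; cat > h.py <<'E'
import numpy as np, cv2, pickle
from bench import robot
def grab(n,save=None):
    f=robot.grab_frame(n)
    if save: cv2.imwrite('pics/'+save,f['pixels'][:,:,::-1]); pickle.dump(f,open('pics/'+save+'.pkl','wb'))
    return f
def load(s): return pickle.load(open('pics/'+s+'.pkl','rb'))
def ray(f,u,v,z):
    R=cv2.Rodrigues(np.array(f['rvec'],float))[0];t=np.array(f['tvec'],float).ravel()
    c=-R.T@t; d=R.T@np.array([(u-f['cx'])/f['fx'],(v-f['cy'])/f['fy'],1])
    return c+d*(z-c[2])/d[2]
def proj(f,p):
    K=np.array([[f['fx'],0,f['cx']],[0,f['fy'],f['cy']],[0,0,1.]])
    return cv2.projectPoints(np.array(p,float).reshape(-1,1,3),np.array(f['rvec'],float),np.array(f['tvec'],float),K,None)[0].reshape(-1,2)
E
python3 - <<'E'
from h import *
a=grab('scene','s1.png');b=grab('top','t1.png')
for f in(a,b):
    R=cv2.Rodrigues(np.array(f['rvec'],float))[0];print(-R.T@np.array(f['tvec']).ravel(),f['fx'])
o=robot.observe();print(o['clock'],o['tcp_rot'],o['ee_pos'])
E
```

```text
[1.03683308 0.31117585 0.78394214] 371.17206388122014
[ 0.36855617 -0.03746804  1.09271472] 412.50325264088417
0.1 [-7.39822944e-04  9.75372051e-01  2.20564691e-01 -1.76325698e-04] [ 0.25793978 -0.54115025  0.23054723]
```

View pics/s1.png

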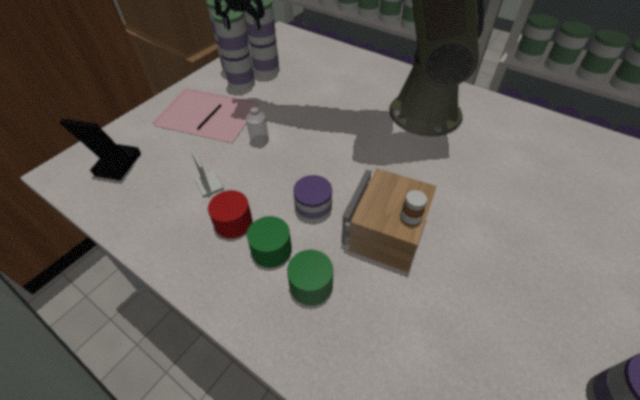

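View pics/t1.png

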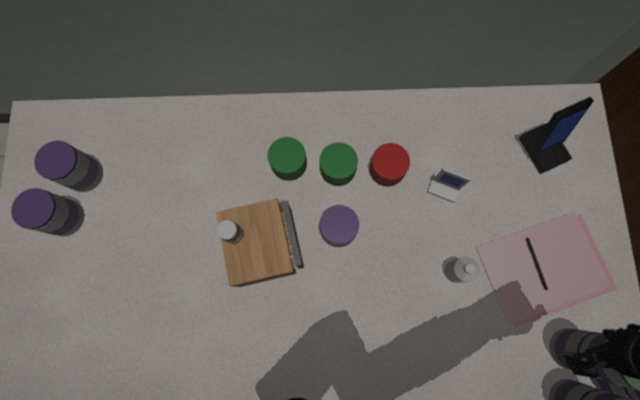

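Candidates for the tin (top view): mauve-lidded (339,225), green (287,157) and (338,163), red (390,163), and tall purple-lidded canisters (57,160) and (35,208). I choose the low mauve one at (339,225), in front of the door; I'll check it in a crop.

```bash
python3 - <<'E'
from h import *
b=load('t1.png');a=load('s1.png')
t=b['pixels'][180:300,200:400]; s=a['pixels'][150:280,280:450]
t=cv2.resize(t,(800,480),interpolation=cv2.INTER_CUBIC)
cv2.imwrite('pics/c1.png',t[:,:,::-1])
for f,(x,y) in((b,(339,225)),(a,(313,188))):
    p=f['pixels'][y-30:y+30,x-30:x+30]
    h=cv2.cvtColor(p,cv2.COLOR_RGB2HSV)
    m=((h[...,0]>115)&(h[...,0]<160)&(h[...,1]>60)).astype(np.uint8)
    c=max(cv2.findContours(m,0,1)[0],key=cv2.contourArea);(u,v),(w,l),_=cv2.fitEllipse(c)
    print(u+x-30,v+y-30,w,l,ray(f,u+x-30,v+y-30,.075))
E
```

```text
338.71617126464844 224.41850471496582 37.126129150390625 37.18433380126953 [ 0.54299858 -0.06948095  0.075     ]
312.33679962158203 190.7077751159668 29.537405014038086 36.38996505737305 [ 0.55292586 -0.06665926  0.075     ]
```

View pics/c1.png

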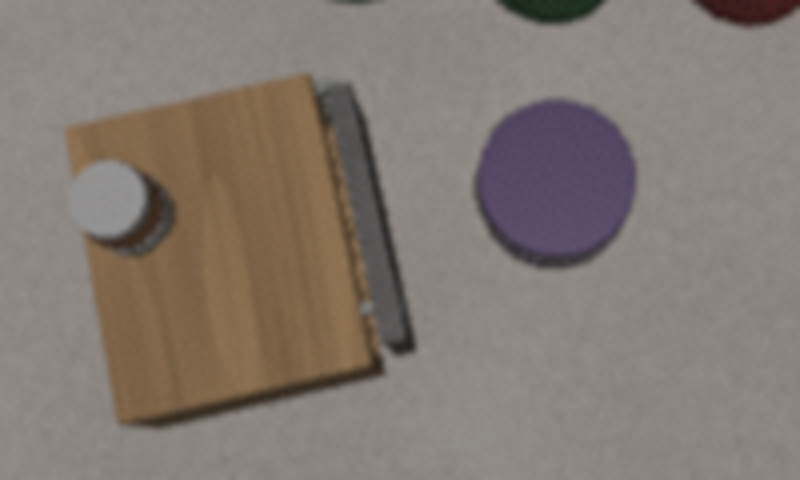

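The crop confirms a mauve lid at (338.7,224.4). The cabinet top has corners in the crop at (67,128), (310,76), (382,370) and (122,422), the door is the grey strip to its right, and the jar is at (110,200).

```bash
python3 - <<'E'
from h import *
b=load('t1.png')
px=np.array([[67,128],[310,76],[382,370],[122,422]])/4+[199.6,179.6]
W=np.array([ray(b,u,v,.12)[:2] for u,v in px]); L=np.array([[.075,-.09],[-.075,-.09],[-.075,.09],[.075,.09]])
Wc=W-W.mean(0);U,S,V=np.linalg.svd(L.T@Wc);R=(U@V).T;o=W.mean(0)
if np.linalg.det(R)<0: print('flip')
print('origin',o,'yaw',np.degrees(np.arctan2(R[1,0],R[0,0])),'res',(W-o-L@R.T)*1e3)
w=lambda x,y:o+R@np.array([x,y])
h=w(-.083,-.08);c=w(-.098,.055);fe=w(-.098,.08);tin=np.array([.547,-.068])
print('hinge',h,'catch',c,'edge',fe,'tin dist',np.linalg.norm(tin-h),'tin local',R.T@(tin-o))
np.savez('cab',o=o,R=R,h=h,c=c)
print('bottle',ray(b,467,269,.1),'stand',ray(b,448,187,.05),'red',ray(b,390,163,.075),'g',ray(b,338,163,.075))
q=robot.observe()['tcp_rot'];from scipy.spatial.transform import Rotation as Ro
print(Ro.from_quat(np.roll(q,-1)).as_matrix().round(3))
E
```

```text
origin [0.50210218 0.13252792] yaw 101.2753621797003 res [[ 0.94084044  1.06894101]
 [-1.254807    2.02241446]
 [-2.26082022 -3.37222361]
 [ 2.57478678  0.28086814]]
hinge [0.59678662 0.06677187] catch [0.46732514 0.02566559] edge [0.44280767 0.02077748] tin dist 0.14367381584810723 tin local [-0.20543612 -0.00482313]
bottle [ 0.42044763 -0.37028257  0.1       ] stand [ 0.63660011 -0.360043    0.05      ] red [ 0.69932316 -0.20845897  0.075     ] g [ 0.70388696 -0.07402811  0.075     ]
[[ 0.903  0.43  -0.001]
 [ 0.43  -0.903  0.001]
 [-0.    -0.002 -1.   ]]
```

move_arm(moves=[480,-372,30,-75.8,480,-372,30,-75.8,480,-372,30,-75.8,480,-372,30,-75.8,480,-372,30,-75.8,480,-372,30,-75.8,480,-372,30,-75.8,480,-372,30,-75.8], hand=-0.2, newtons=30)

```text
clock: 0.9
ee_pos: [0.4382, -0.1829, 0.2114]
tcp_rot: [-0.0, 0.678, 0.735, -0.0]
force: [1.3, -0.5, 0.1]
finger_gap: 0.0513
gripper_force: 0.0
```

```bash
cat >> h.py <<'E'
from scipy.spatial.transform import Rotation as Ro
def delta(p,yaw):
    o=robot.observe();M=Ro.from_quat(np.roll(o['tcp_rot'],-1)).as_matrix()
    y=np.degrees(np.arctan2(M[1,0],M[0,0]));print('pos',np.round(o['ee_pos'],4),'yaw',y.round(1),'q',np.round(o['qpos'],2),'F',np.round(o['force'],1))
    print('move',(1e3*M.T@(np.array(p)-o['ee_pos'])).round(1),'turn',-((yaw-y+180)%360-180))
E
python3 -c "
from h import *
delta([.531,.0015,.2],101.3)"
```

```text
pos [ 0.4382 -0.1829  0.2114] yaw 94.6 q [-0.4   0.09 -0.37  1.11 -0.    1.1 ] F [ 1.3 -0.5  0.1]
move [176.4 107.2  11.4] turn -6.718653568884463
```

move_arm(moves=[176,107,11,-6.7,176,107,11,-6.7,176,107,11,-6.7,176,107,11,-6.7,176,107,11,-6.7,176,107,11,-6.7,176,107,11,-6.7])

```text
clock: 1.6
ee_pos: [0.5309, -0.0021, 0.2002]
tcp_rot: [-0.0, 0.637, 0.771, -0.001]
force: [-0.3, 0.2, -0.3]
finger_gap: 0.0511
gripper_force: 0.0
```

```bash
python3 -c "
from h import *
delta([.531,.0015,.058],101.3);f=grab('wrist','w1.png')
d=np.load('cab.npz')
print(proj(f,[[*d['h'],.12],[*d['c'],.095],[.545,-.068,.075],[.531,.0015,.05]]))"
```

```text
pos [ 0.5309 -0.0021  0.2002] yaw 100.9 q [-0.    0.2  -0.27  1.11 -0.    1.38] F [-0.3  0.2 -0.3]
move [  3.6   1.  142.2] turn -0.37838600841249104
[[440.35354429 131.8549951 ]
 [243.9637853  151.37754878]
 [322.88629454 269.59696366]
 [322.2431822  185.13548801]]
```

View pics/w1.png

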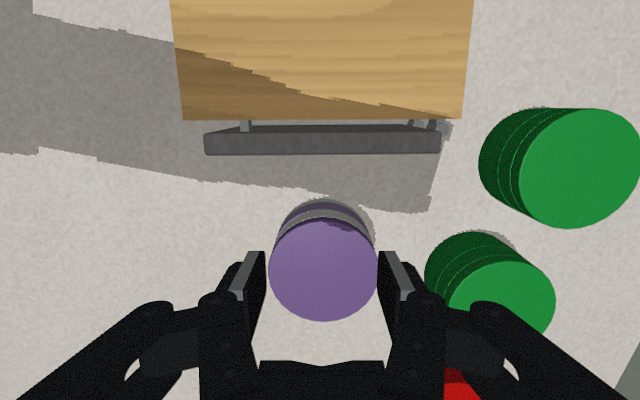

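The wrist view shows the lid at about (323,267), within 3 mm of prediction, with the door strip at rows 126–155, columns 204–441.

```bash
python3 -c "
from h import *
f=load('w1.png');d=np.load('cab.npz');o,R=d['o'],d['R']
w=lambda x,y,z:[*(o+R@[x,y]),z]
print(proj(f,[w(-.098,-.08,.117),w(-.098,.08,.117),w(-.098,.08,.003),w(-.098,-.08,.003),w(-.075,.09,.12),w(-.075,-.09,.12)]).round(0))
p=f['pixels'];print(p[115:165:2,300].tolist())"
```

```text
[[437. 154.]
 [200. 156.]
 [240. 140.]
 [399. 139.]
 [179. 121.]
 [457. 119.]]
[[135, 109, 71], [135, 110, 69], [133, 112, 86], [130, 123, 119], [132, 127, 123], [57, 55, 56], [53, 53, 49], [53, 55, 53], [59, 60, 57], [76, 76, 74], [84, 83, 80], [84, 79, 80], [85, 83, 85], [85, 83, 82], [85, 85, 83], [85, 81, 80], [83, 84, 82], [83, 80, 78], [86, 85, 84], [68, 70, 64], [129, 123, 120], [135, 132, 125], [136, 133, 126], [134, 132, 125], [136, 131, 126]]
```

move_arm(moves=[3,1,45,-0.4,3,1,90,-0.4,3,1,125,-0.4,3,1,142,-0.4,3,1,142,-0.4,-6,1,142,-0.4,-6,1,160,-0.4,-6,1,160,-0.4])

```text
clock: 2.45
ee_pos: [0.5338, -0.0084, 0.041]
tcp_rot: [0.0, 0.634, 0.773, -0.0]
force: [-0.1, -1.0, 1.0]
finger_gap: 0.0512
gripper_force: 0.0
```

move_arm(moves=[-6,0,0,0,-14,0,0,0,-24,0,0,0,-34,0,0,0,-44,0,0,0,-52,0,0,0,-58,0,0,0,-60,0,0,0])

```text
clock: 3.25
ee_pos: [0.5461, -0.0666, 0.0409]
tcp_rot: [0.0, 0.634, 0.773, 0.0]
force: [-0.9, 5.4, 4.4]
finger_gap: 0.0514
gripper_force: 3.2
```

move_arm(moves=[-6,0,0,0,-14,0,0,0,-24,0,0,0,-34,0,0,0,-44,0,0,0,-52,0,0,0,-56,0,0,0,-56,0,0,0])

```text
clock: 4.05
ee_pos: [0.5566, -0.1217, 0.0405]
tcp_rot: [0.0, 0.634, 0.773, -0.0]
force: [-0.3, 0.8, 0.9]
finger_gap: 0.0512
gripper_force: 0.7
```

```bash
python3 - <<'E'
from h import *
b=grab('top','t2.png')
d=np.load('cab.npz')
h=cv2.cvtColor(b['pixels'],cv2.COLOR_RGB2HSV)
m=((h[...,0]>115)&(h[...,0]<160)&(h[...,1]>60)).astype(np.uint8);m[:,:300]=0;m[:,450:]=0;m[:180]=0;m[300:]=0
c=max(cv2.findContours(m,0,1)[0],key=cv2.contourArea);(u,v),r=cv2.minEnclosingCircle(c)
p=ray(b,u,v,.075);print(u,v,r,p,np.linalg.norm(p[:2]-d['h']))
cv2.imwrite('pics/t2c.png',cv2.resize(b['pixels'][130:300,200:500,::-1],(800,453)))
delta([0,0,0],101.3)
E
```

```text
Traceback (most recent call last):
ValueError: max() iterable argument is empty
```

move_arm(moves=[12,0,0,0,24,0,0,0,24,0,-50,0,24,0,-100,0,24,0,-150,0,24,0,-160,0,24,0,-160,0], hand=1)

```text
clock: 4.8
ee_pos: [0.5532, -0.0967, 0.2029]
tcp_rot: [0.002, 0.633, 0.774, 0.001]
force: [-0.0, -0.5, -0.0]
finger_gap: 0.0
gripper_force: 0.0
```

```bash
python3 - <<'E'
from h import *
d=np.load('cab.npz')
b=grab('wrist','w2.png')
grab('scene','s2.png')
h=cv2.cvtColor(b['pixels'],cv2.COLOR_RGB2HSV)
m=((h[...,0]>115)&(h[...,0]<160)&(h[...,1]>50)).astype(np.uint8)
c=max(cv2.findContours(m,0,1)[0],key=cv2.contourArea);(u,v),r=cv2.minEnclosingCircle(c)
p=ray(b,u,v,.075);print(u,v,r,p,np.linalg.norm(p[:2]-d['h']))
cc=d['c']-d['R'][:,0]*.06
delta([*cc,.16],101.3)
E
```

```text
318.2553405761719 276.7772216796875 54.04362106323242 [ 0.56620773 -0.17177403  0.075     ] 0.24049785100582352
pos [ 0.5509 -0.0966  0.1992] yaw 101.4 q [-0.17  0.25 -0.2   1.12 -0.    1.2 ] F [-0.1 -0.2 -1.2]
move [ 76.4 -57.9  39.3] turn 0.07617304483596854
```

View pics/w2.png

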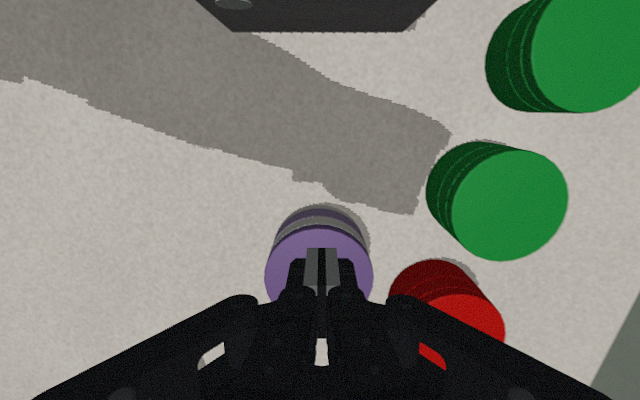

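View pics/s2.png

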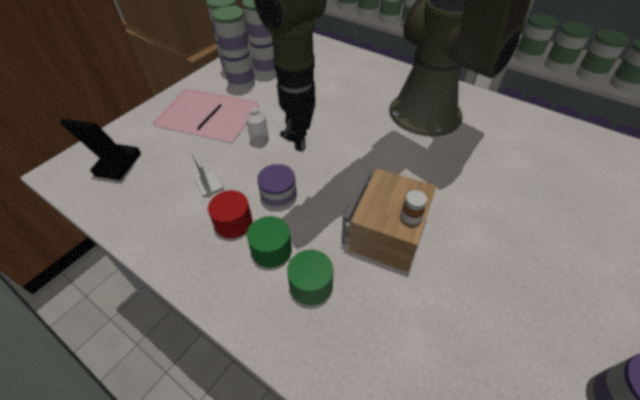

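The wrist view shows the tin at (318,277), 0.24 m from the hinge, and the disc's edge at (234,3). The scene view shows the tin upright at (277,185), with jar, bottle and stand unmoved.

move_arm(moves=[30,-25,10,0,60,-50,20,0,76,-58,50,0,76,-58,90,0,76,-58,114,0,76,-58,114,0,76,-58,114,0])

```text
clock: 5.6
ee_pos: [0.4784, -0.034, 0.0853]
tcp_rot: [-0.001, 0.634, 0.774, -0.001]
force: [0.1, -0.2, 0.2]
finger_gap: 0.0002
gripper_force: 0.0
```

```bash
python3 - <<'E'
from h import *
d=np.load('cab.npz')
f=load('w2.png');print(proj(f,[[*d['c'],.095],[*d['c'],.083]]))
delta([*d['c'],.085],101.3)
E
```

```text
[[229.85435643   2.54577706]
 [234.30052198   7.71704008]]
pos [ 0.4784 -0.034   0.0853] yaw 101.3 q [-0.07  0.21 -0.54  0.82 -0.    1.3 ] F [ 0.1 -0.2  0.2]
move [60.7  0.9  0.4] turn 0.04463611117307664
```

move_arm(moves=[20,1,0,0,36,1,0,0,42,1,0,0,45,1,0,0,47,1,0,0,49,1,0,0,49,1,0,0])

```text
clock: 6.3
ee_pos: [0.4715, 0.0138, 0.0867]
tcp_rot: [0.0, 0.634, 0.773, 0.0]
force: [0.6, 0.5, -0.7]
finger_gap: -0.0
gripper_force: 0.0
```

move_arm(moves=[1,0,0,0,2,0,0,0,3,0,0,0,4,0,0,0,4,0,0,0])

```text
clock: 6.8
ee_pos: [0.4704, 0.0176, 0.0865]
tcp_rot: [0.0, 0.634, 0.773, -0.0]
force: [-0.2, -3.1, 0.4]
finger_gap: 0.0001
gripper_force: 1.3
```

Contact; press on gently.

move_arm(moves=[1,0,0,0,2,0,0,0,3,0,0,0,3,0,0,0])

```text
clock: 7.2
ee_pos: [0.4697, 0.0201, 0.0865]
tcp_rot: [0.001, 0.634, 0.773, -0.001]
force: [-1.0, -4.9, 1.0]
finger_gap: 0.0002
gripper_force: 2.6
```

move_arm(moves=[1,0,0,0,2,0,0,0,3,0,0,0,3,0,0,0])

```text
clock: 7.6
ee_pos: [0.469, 0.0228, 0.0865]
tcp_rot: [0.001, 0.634, 0.773, -0.001]
force: [-2.1, -5.9, 1.5]
finger_gap: 0.0002
gripper_force: 2.8
```

move_arm(moves=[1,0,0,0,2,0,0,0,2,0,0,0])

```text
clock: 7.9
ee_pos: [0.4689, 0.0232, 0.0866]
tcp_rot: [0.002, 0.634, 0.773, -0.002]
force: [-0.5, -12.4, 1.1]
finger_gap: -0.0001
gripper_force: 5.8
```

The stop has been reached; now back off.

move_arm(moves=[-5,0,0,0,-15,0,0,0,-30,0,0,0,-50,0,0,0,-75,0,0,0,-105,0,0,0,-120,0,0,0,-120,0,-40,0])

```text
clock: 8.7
ee_pos: [0.4893, -0.0926, 0.1227]
tcp_rot: [-0.004, 0.635, 0.773, -0.002]
force: [-0.4, -0.1, 0.3]
finger_gap: 0.0002
gripper_force: 0.0
```

move_arm(moves=[0,0,-50,0,0,0,-100,0,0,0,-130,0,0,0,-130,0,0,0,-130,0,0,0,-130,0,0,0,-130,0,0,0,-130,0])

```text
clock: 9.5
ee_pos: [0.4919, -0.0916, 0.2553]
tcp_rot: [-0.001, 0.634, 0.774, -0.001]
force: [-0.0, 0.2, 1.2]
finger_gap: 0.0001
gripper_force: 0.0
```

```bash
python3 - <<'E'
from h import *
grab('wrist','w3.png');grab('scene','s3.png')
a=cv2.imread('pics/w3.png');b=cv2.imread('pics/s3.png')
cv2.imwrite('pics/m3.png',np.hstack([cv2.resize(a,(400,250)),cv2.resize(b[100:300,150:470],(400,250))]))
delta([0,0,0],101.3)
E
```

```text
pos [ 0.4922 -0.0917  0.2557] yaw 101.3 q [-0.18  0.12 -0.24  1.22  0.    1.19] F [ 0.3 -0.2 -0. ]
move [ 186.5 -464.2  256.5] turn 0.04209440709323076
```

View pics/m3.png

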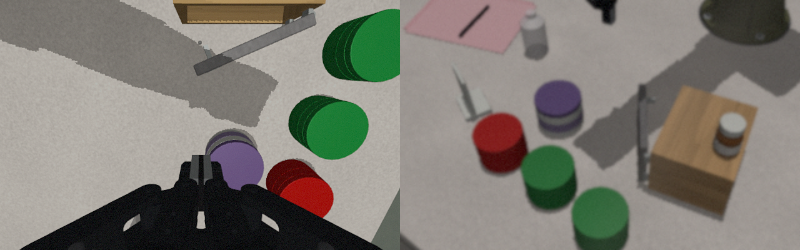

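The door stands ajar: its free edge is at (195,70) in the left image, and it is open in the right one. The tin is clear at (558,105), and jar, bottle and stand are in place.

```bash
python3 -c "
from bench import robot
print(robot.job_done())"
```

```text
the job is handed in; nothing more can be done
None
```

The job is handed in: the tin was pushed to about 0.24 m from the hinge line (0.21 m needed), the catch was pressed to its stop, and the door stands ajar with the arm clear; jar, bottle and stand look unmoved in the last pictures, and no verdict was returned.

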